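# Park the mandoline's hand guard over its blade

### The job

Put the vegetable slicer's hand guard away over its blade: take the guard (the plate with the bar grip) out of the drying rack, lay it flat on the bare worktop with the grip up and let go of it, then take it by the grip, feed it into the slicer's rails from their open end and slide it fully home, so that the little catch springs up behind it. Let go, and leave the other things where they stand.

Things in the scene. Friction and masses are not known exactly. Their poses are not given: they have to be found in the camera images.
- mandoline: Vegetable slicer lying flat on suction feet, fixed to the worktop: 300 mm long, 110 wide, 37 high; two grey side rails, steel deck and blade between them, black loop handle at the closed end (to x = +165 mm). Origin under its middle, on the worktop; x runs along the rails from the open end to the stop, y across, z up
- rail_mouth (a point): Midway between the rails at their open end, at the height of their floor (slicer x -112 mm, z 22 mm); axes as the slicer. Each rail is a C-shaped channel facing the other: floor at z 22 mm, lip underside 32.5, lip top 36; side walls 95 mm apart, 74 mm between the lips. Beyond this point the mouth flares, to x = -136 mm, some 4 mm at each side, up and down. The rails can be entered only here
- rail_home (a point): Midway between the rails over the blade, at the height of their floor (slicer x +62 mm, z 22 mm): here lies the middle of the guard's underside when it is fully home against the solid stop, whose face is at slicer x +112 mm. Axes as the slicer
- catch (a joint): Spring catch: a 22 mm wide black ramp midway between the rails, its steep rear edge at slicer x +9 mm, 5 mm above the rails' floor. 0 m sprung up, grows as pressed (8 mm at most). The guard, pushed along, presses it down (some 4 to 8 N of push); it springs up behind the guard's tail, with about 3 mm of play, when the guard is home
- guard_center (a point): Hand guard, about 130 g; point 22 mm above the middle of its underside. Grey plate 100 (x) x 92 (y) x 8 mm (corners cut 6 mm); on it (+z) a 46 mm square boss 4 mm high and a black bar grip 46 mm long (x), 20 thick (y), from 12 to 44 mm above the underside. Same after half a turn about z; x lies along the rails. At first it stands on end in the rack, x upright, grip to the rack's +x, leaning a little
- rack: Fixed steel wire drying rack, 210 mm long (x -22 to +185), 110 wide, on a wooden board 27 mm above the worktop; origin on the board under its first slot. Two rows (y -33, +33 mm) of upright 5 mm wires to z 59, every 18 mm; slot floor z 19 mm. Guard and spare insert stand in the slots at x = 0 and 54 mm, either way; a fixed dinner plate, 200 mm across, stands at x 147 to 170 mm, to z 212
- insert_center (a point): Middle of the spare julienne insert, a grey plate of 96 x 86 x 6 mm without a grip, with small steel teeth, standing in the rack's other slot. It stays there
- mug_center (a point): Mug, about 83 mm wide and 94 mm high, this point 47 mm up, right rear. It stays there
- soap_center (a point): Washing-up bottle, 52 x 86 x 219 mm, this point 100 mm up, behind. It stays there
- peeler_center (a point): Peeler, 170 x 25 x 18 mm, lying behind the slicer. It stays there
- brush_center (a point): Dish brush, 269 mm long and 62 mm high, lying on the left of the board. It stays there
- timer_center (a point): Egg timer, 61 mm wide, 64 mm high, this point 32 mm up, on the board's far right corner; it stays there. The board (fixed, 27 mm high) begins at world y +172 mm. Between it and the slicer's open end the bare worktop (z = 0) is free for the guard round world x 460, y 95 mm; the hob, 5 mm high, begins at x 470, y 142 mm, the worktop's front edge is at x 385 mm

How it is judged (in metres and radians):
On the way, in this order (a step that is already met when the one before it is completed fails the run):
1. the guard lies flat on the worktop, grip up, clear of the slicer, and is let go (height (world z) of guard_center between 0.018 and 0.026 m and angle between guard_center's own z axis and vertical below 0.1 rad and contact force between the fingers and guard below 0.05 N), for 0.2 s.
2. the guard is in the rails at their open end, under both lips (y of guard_center in the frame of mandoline between -0.004 and 0.004 m and z of guard_center in the frame of mandoline between 0.041 and 0.0485 m and angle between guard_center's own z axis and vertical below 0.09 rad and angle between the x axis of guard_center and the x axis of mandoline, either way round below 0.1 rad and x of guard_center in the frame of mandoline between -0.135 and -0.03 m), for 0.1 s.
At the end, for the whole second after the job is handed in: The guard lies in the rails under both lips, within 4.5 mm of the stop (its middle 57.5 to 65 mm along the slicer), level within 0.09 rad and along the rails within 0.1 rad, the catch sprung up behind it (under 1.5 mm pressed), at rest and let go (y of guard_center in the frame of mandoline between -0.004 and 0.004 m and z of guard_center in the frame of mandoline between 0.041 and 0.0485 m and angle between guard_center's own z axis and vertical below 0.09 rad and angle between the x axis of guard_center and the x axis of mandoline, either way round below 0.1 rad and x of guard_center in the frame of mandoline between 0.0575 and 0.065 m and value of joint catch below 0.0015 m and contact force between the fingers and guard below 0.05 N and linear speed of guard below 0.01 m/s); the robot touches nothing.
It fails at once if the spare insert is moved more than 40 mm (distance of insert_center from where it was at the start of the episode above 0.04 m).
It fails at once if the mug, bottle, egg timer, peeler or brush is moved more than 30 mm (distance of any of mug_center, soap_center, timer_center, peeler_center, brush_center from where it was at the start of the episode above 0.03 m).
It also fails if it takes over 64 s, if anything falls off the work surface, if the arm or the gripper's body presses on something with over 40 N, if the wrist force passes 120 N, or if a joint passes its speed limit or range.

### The arm

A 6-joint arm with a two-finger parallel gripper is mounted at the origin on a cart in front of the work surface, level with it; the furniture and walls round the work are solid. World frame = base frame: x ahead of the robot, y to its left, z up, the work surface at z = 0. Lengths are in mm, angles in degrees, forces in N, time in s.
With the tool pointing down it reaches from about 325 to 925 mm from the base axis. Payload 3.1 kg.
Tool frame: the origin (TCP) lies at the very end of the fingers, on their centre line; the grasp point (between the pads) lies 19 mm behind it; z points along the fingers, y is the line along which they close (so a half turn about z gives the same grasp; the last joint's range is limited). The gripper opens to 85 mm and grips with 20 to 120 N. Pads are 22 mm wide; open, the fingers measure 114 mm over their backs; the gripper's body (76 mm by 85 mm) begins 54 mm behind the grasp point. The pads swing forward as they close: fully open they stand 13 mm farther back than shut.
Start: joints at [69.087, 12.427, 92.441, -0, 75.132, -6.429], TCP at [156.303, 605.152, 231.3] pointing down, gripper open.
Joint ranges: [-157.48, 157.48], [-44.54, 120.13], [17.64, 146.25], [-64.5, 244.5], [7.68, 150.69], [-147.95, 147.95]. Speed limits (degrees/s): [159.86, 159.86, 180, 180, 180, 180].

### API

Orientations are given as a 3x3 rotation matrix whose columns are the frame's x, y, z axes.
In Python, from plant import move_to, move_l, set_joints, release, clamp, dwell, ik, get_obs, get_image, Unreachable, hand_in gives the robot as it stands. Calls block until the motion is done:
- move_to(position, orientation): joint-space move of the TCP to a pose.
- move_l(position, rot=None, feed=150, force_limit=None): straight line of the TCP; rot=None keeps the orientation; feed is the mean speed in mm/s. With force_limit (N) it stops when the force on the tool has changed by that much, and returns True; else False.
- set_joints(angles): joint-space move.
- release() and clamp(effort=None): open the fingers fully, or close them until they stop; effort is the grip in N (None keeps the last).
- dwell(seconds).
- ik(position, orientation): joint angles nearest the present ones, or None.
- get_obs(): the state.
- get_image(name): name is "scene" or "top" or "wrist"; returns a dict with "img" (400x640x3 uint8, red, green, blue), "fx", "fy", "cx", "cy" (pixels), "cam_to_world" (4x4, takes a point from camera to world coordinates); the wrist camera has in their place "hand_eye" (4x4, takes a point from camera to tool coordinates, whose origin is the TCP and whose axes are the flange's). Camera axes: x right, y up, looking along -z (the intrinsics and any distortion apply to the point x, -y, -z); pixel columns grow to the right and rows downward; lengths in mm; the calibration is good to about 2 mm. A picture is of the moment at which its call begins: read the wrist's pose just before it. There is no depth.
A pose or a line that the arm cannot do raises Unreachable and nothing moves.
- hand_in(): hands the job in; it is judged then, once.
The state is a dict: "t": time; "qpos": joint angles; "qd": joint speeds; "tau": joint torques, N m; "ee_pos": TCP position; "orientation": TCP orientation; "wrist_force": force on the tool from outside, world axes, zero at the start; "torque": the same for the moment, N m; "gripper_width": finger opening in mm; "gripper_force": force on a finger pad.
Only numpy, scipy, OpenCV 4.12 (cv2) and the standard library are available. Lean on these libraries where they do the work, as an engineer would, in place of code of your own. Each camera call takes 0.05 s, during which the arm holds its last target. There are 200 camera calls.

## Working session

There is one attempt and no reset: what is moved stays moved. The work goes in short steps, each a Python script; the robot and the scene stay as the last script left them, time stands still between calls to the robot, and variables do not carry over. Pictures are saved under pics/ and viewed, at most 10 in all, crops included, and the job is handed in when it is done.

```bash
ls; mkdir -p pics; python3 - <<'E'
from plant import *
import cv2,numpy as np
for n in("scene","top"):
    d=get_image(n); np.save(f"pics/{n}.npy",d,allow_pickle=True); cv2.imwrite(f"pics/{n}0.png",d["img"][:,:,::-1])
    print(n,{k:(np.round(v,3).tolist() if hasattr(v,'tolist') else v) for k,v in d.items() if k!="img"})
o=get_obs();print(o)
d=get_image("wrist");cv2.imwrite("pics/wrist0.png",d["img"][:,:,::-1]);print({k:v for k,v in d.items() if k!="img"})
E
```

```text
pics
scene {'fx': 420.9221334007547, 'fy': 420.9221334007547, 'cx': 313.89564376916417, 'cy': 200.36386418477065, 'cam_to_world': [[0.165, 0.881, -0.443, -106.004], [-0.986, 0.143, -0.083, -82.948], [-0.01, 0.451, 0.892, 1384.639], [0.0, 0.0, 0.0, 1.0]]}
top {'fx': 394.4540098472183, 'fy': 394.4540098472183, 'cx': 324.0653787498587, 'cy': 201.8266444572773, 'cam_to_world': [[-0.015, 0.994, -0.111, 418.737], [-1.0, -0.014, 0.007, 66.362], [0.005, 0.111, 0.994, 1411.545], [0.0, 0.0, 0.0, 1.0]]}
{'t': 0.1, 'qpos': array([ 6.90865223e+01,  1.24753262e+01,  9.25223011e+01,  1.00998839e-03,
        7.51321962e+01, -6.42641457e+00]), 'qd': array([ 0.03887005, -0.03066238, -0.25570734, -0.03189632,  0.13436928,
       -0.12997491]), 'tau': array([-1.31379500e-03, -3.98071790e+01, -3.04971313e+01, -2.69126485e-04,
        4.25760649e-03,  2.92790197e-06]), 'ee_pos': array([156.02922352, 604.42809766, 230.0400615 ]), 'orientation': array([[-9.68202901e-01,  2.50164869e-01, -8.24726331e-04],
       [ 2.50166082e-01,  9.68200639e-01, -2.11049167e-03],
       [ 2.70529688e-04, -2.24970271e-03, -9.99997433e-01]]), 'wrist_force': array([-0.01347301,  0.33751157, -0.91069099]), 'torque': array([-0.03026503,  0.01357297, -0.00105749]), 'gripper_force': 0.0, 'gripper_width': 85.38120418746685}
{'fx': 347.0939076133998, 'fy': 347.0939076133998, 'cx': 324.35130976041177, 'cy': 209.91013303078782, 'hand_eye': array([[ 6.13542983e-04,  9.61911296e-01,  2.73361083e-01,
         6.88508394e+01],
       [ 9.99999766e-01, -5.07173549e-04, -4.59783346e-04,
         1.89569345e-01],
       [-3.03629283e-04,  2.73361301e-01, -9.61911382e-01,
        -1.42195991e+02],
       [ 0.00000000e+00,  0.00000000e+00,  0.00000000e+00,
         1.00000000e+00]])}
```

View pics/top0.png

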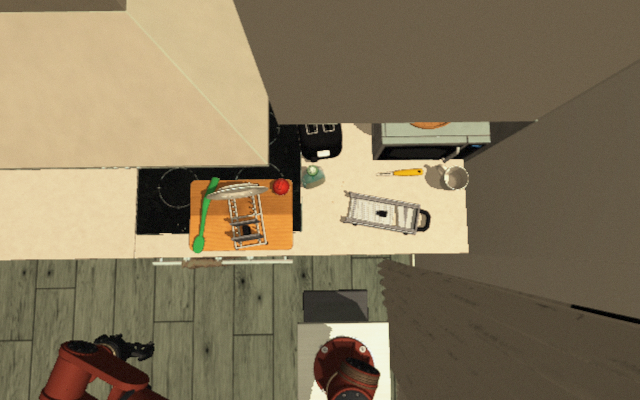

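View pics/scene0.png

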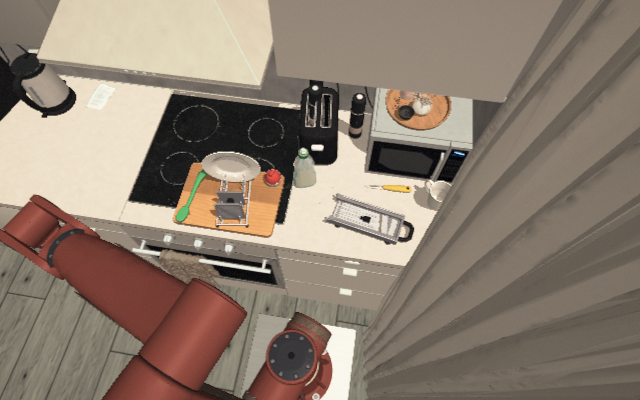

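```bash
cat > h.py <<'E'
import numpy as np,cv2
from plant import *
def load(n): return np.load(f"pics/{n}.npy",allow_pickle=True).item()
def ray(d,u,v,T=None):
    T=np.array(d["cam_to_world"]) if T is None else T
    r=T[:3,:3]@np.array([(u-d["cx"])/d["fx"],-(v-d["cy"])/d["fy"],-1]); return T[:3,3],r
def onz(d,u,v,z,T=None):
    o,r=ray(d,u,v,T); return o+r*(z-o[2])/r[2]
def proj(d,p,T=None):
    T=np.array(d["cam_to_world"]) if T is None else T
    c=T[:3,:3].T@(np.array(p)-T[:3,3]); return np.array([d["cx"]-d["fx"]*c[0]/c[2], d["cy"]+d["fy"]*c[1]/c[2]])
def wrist(name=None):
    o=get_obs();d=get_image("wrist");M=np.eye(4);M[:3,:3]=o["orientation"];M[:3,3]=o["ee_pos"]
    d["cam_to_world"]=M@d["hand_eye"]
    if name: cv2.imwrite(f"pics/{name}.png",d["img"][:,:,::-1]); np.save(f"pics/{name}.npy",d,allow_pickle=True)
    return d
E
python3 - <<'E'
from h import *
def crop(n,u,v):
    c=load(n)["img"][v:v+75,u:u+100,::-1]; return cv2.resize(c,(400,300),interpolation=cv2.INTER_CUBIC)
a=np.vstack([np.hstack([crop("top",190,178),crop("top",335,178)]),np.hstack([crop("scene",185,155),crop("scene",320,180)])])
cv2.imwrite("pics/c1.png",a)
E
```

```text
(no output)
```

View pics/c1.png

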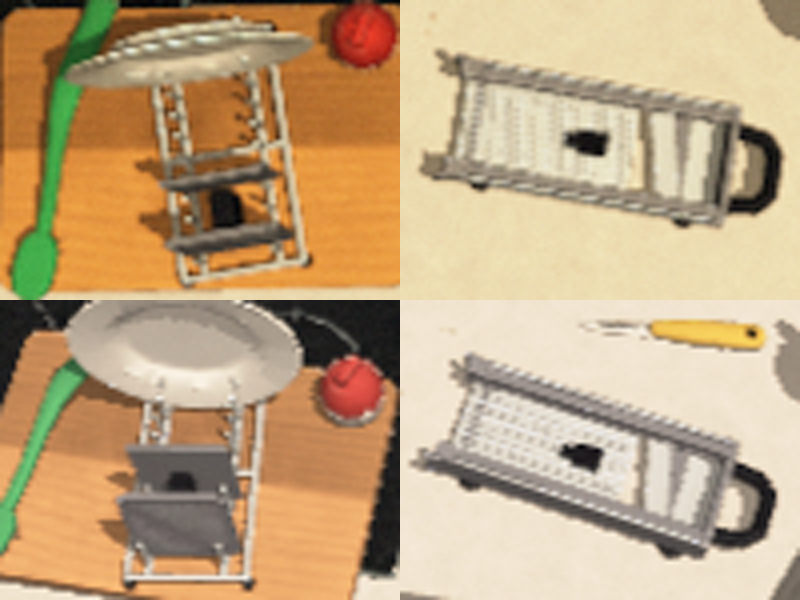

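```bash
python3 - <<'E'
from h import *
t=load("top");s=load("scene")
f=lambda x,y,ox,oy:(ox+x/4-.4,oy+y/4-.4)
for nm,p in dict(gL=(168,243),gR=(293,228),iL=(160,187),iR=(280,172)).items(): print(nm,onz(t,*f(*p,190,178),146).round())
for nm,p in dict(gL=(118,496-300),gR=(233,501-300),iL=(128,448-300),iR=(235,453-300)).items(): print("s",nm,onz(s,*f(*p,185,155),146).round())
for nm,p in dict(hr=(740,105),fr=(722,222),hl=(440,57),fl=(425,165)).items(): print(nm,onz(t,*f(*p,335,178),36).round())
for nm,p in dict(hr=(737,442-300),fr=(710,555-300),hl=(465,358-300),fl=(425,458-300)).items(): print("s",nm,onz(s,*f(*p,320,180),36).round())
R=np.diag([1.,-1,-1])
print(ik([450,250,330],R),ik([480,-60,300],R))
E
```

```text
gL [446. 355. 146.]
gR [457. 255. 146.]
iL [491. 362. 146.]
iR [502. 266. 146.]
s gL [445. 355. 146.]
s gR [456. 261. 146.]
s iL [490. 359. 146.]
s iR [499. 270. 146.]
hr [ 555. -630.   36.]
fr [ 453. -607.   36.]
hl [ 601. -368.   36.]
fl [ 506. -350.   36.]
s hr [ 613. -624.   36.]
s fr [ 502. -598.   36.]
s hl [ 659. -387.   36.]
s fl [ 554. -356.   36.]
[ 2.12393106e+01 -5.00362765e+00  1.00305234e+02 -2.54444375e-14
  8.46983938e+01  1.11239311e+02] [-1.54453400e+01 -8.18904327e+00  1.06330965e+02 -2.54444375e-14
  8.18580783e+01  7.45546600e+01]
```

View now.

```bash
cat >> h.py <<'E'
def Rz(a): a=np.radians(a); return np.array([[np.cos(a),-np.sin(a),0],[np.sin(a),np.cos(a),0],[0,0,1]])
def Ry(a): a=np.radians(a); return np.array([[np.cos(a),0,np.sin(a)],[0,1,0],[-np.sin(a),0,np.cos(a)]])
D=np.diag([1.,-1,-1])
E
python3 - <<'E'
from h import *
t=load("top");s=load("scene")
f=lambda x,y,ox,oy:(ox+x/4-.4,oy+y/4-.4)
for nm,p in dict(hr=(340,105),fr=(322,222),hl=(40,57),fl=(25,165)).items(): print(nm,onz(t,*f(*p,335,178),36).round())
for nm,p in dict(hr=(337,442-300),fr=(310,555-300),hl=(65,358-300),fl=(25,458-300)).items(): print("s",nm,onz(s,*f(*p,320,180),36).round())
R=Rz(7)@D
move_to([450,300,300],R); wrist("w1")
print(get_obs()["t"])
E
```

```text
hr [ 560. -278.   36.]
fr [ 458. -258.   36.]
hl [606. -16.  36.]
fl [511.  -0.  36.]
s hr [ 557. -279.   36.]
s fr [ 447. -264.   36.]
s hl [602. -31.  36.]
s fl [498. -10.  36.]
1.9583
```

View pics/w1.png

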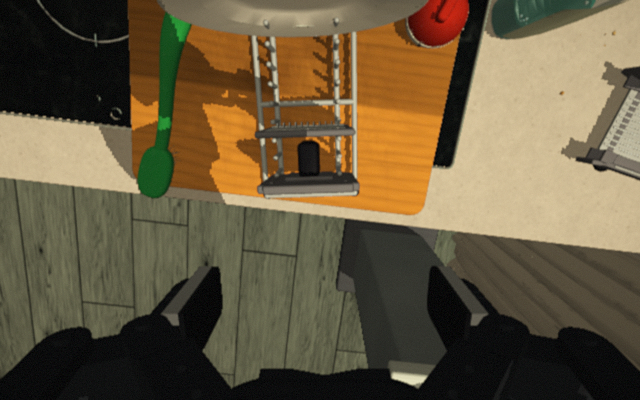

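```bash
python3 - <<'E'
from h import *
d=load("w1");im=d["img"]
print(d["cam_to_world"].round(2))
m=(im.max(2)<60)&(im.max(2)>=0)
sub=np.zeros_like(m);sub[130:182,285:335]=1
n,l,st,c=cv2.connectedComponentsWithStats((m&sub).astype(np.uint8))
print(st,c.round(1))
k=1+st[1:,4].argmax()
for v in range(136,182): 
    u=np.where(l[v]==k)[0]
    if len(u): print(v,u.min(),u.max(),end="; ")
print()
for z in(110,119):
  for p in((299,141),(319,141),(299,176),(319,176)): print(z,p,onz(d,*p,z).round(1))
for p in((258,194),(358,191),(262,183),(356,175)): print(p,onz(d,*p,146).round(1))
for p in((256,134),(355,132)): print('ins',p,onz(d,*p,142).round(1))
c=im[110:205,240:375,::-1];cv2.imwrite("pics/w1c.png",cv2.resize(c,None,fx=5.5,fy=5.5,interpolation=cv2.INTER_CUBIC))
E
```

```text
[[ 1.2000e-01  9.5000e-01  2.7000e-01  5.1963e+02]
 [-9.9000e-01  1.2000e-01  3.0000e-02  3.0889e+02]
 [-0.0000e+00 -2.8000e-01  9.6000e-01  4.4205e+02]
 [ 0.0000e+00  0.0000e+00  0.0000e+00  1.0000e+00]]
[[     0      0    640    400 254983]
 [   285    135     20      2     26]
 [   285    141     50     41    991]] [[319.5 199.6]
 [294.4 135.4]
 [309.3 163.6]]
141 303 313; 142 301 315; 143 300 317; 144 299 317; 145 298 318; 146 298 318; 147 298 318; 148 298 318; 149 298 318; 150 298 318; 151 298 318; 152 298 318; 153 298 318; 154 298 318; 155 298 318; 156 298 318; 157 298 318; 158 298 318; 159 298 319; 160 298 319; 161 298 318; 162 298 319; 163 298 318; 164 298 319; 165 298 319; 166 299 319; 167 299 319; 168 299 319; 169 298 319; 170 299 319; 171 299 319; 172 299 331; 173 291 334; 174 290 334; 175 285 334; 176 285 334; 177 285 334; 178 285 334; 179 321 334; 180 285 334; 181 285 334; 
110 (299, 141) [489.1 329.5 110. ]
110 (319, 141) [491.5 310.8 110. ]
110 (299, 176) [456. 326. 110.]
110 (319, 176) [458.4 306.8 110. ]
119 (299, 141) [490.  328.9 119. ]
119 (319, 141) [492.2 310.7 119. ]
119 (299, 176) [457.7 325.5 119. ]
119 (319, 176) [460.  306.9 119. ]
(258, 194) [442.5 358.1 146. ]
(358, 191) [456.  271.6 146. ]
(262, 183) [452.8 355.4 146. ]
(356, 175) [469.8 275.5 146. ]
ins (256, 134) [493.4 364.2 142. ]
ins (355, 132) [505.4 281.3 142. ]
```

View pics/w1c.png

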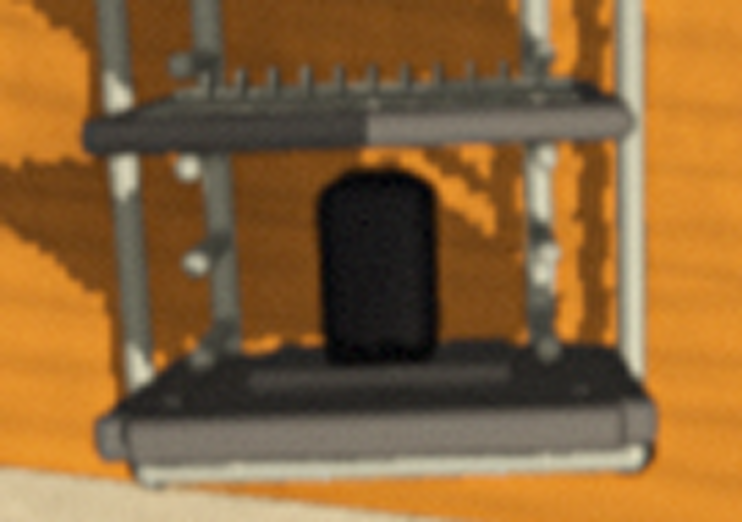

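```bash
python3 - <<'E'
from h import *
q0=get_obs()["qpos"];print(q0.round(1))
print('grasp',ik([473,318,90],Rz(6.5)@D))
for a in(12,15,20,25):
  for yaw in(-30,0,12,30):
    R=Rz(yaw)@Ry(-(90-a))@D
    r=[]
    for z in(40,120,200):
        q=ik([460,92,z],R); r.append(None if q is None else q.round(0).astype(int).tolist())
    print(a,yaw,r)
E
```

```text
[ 26.3  -0.7  99.4   0.   81.4 109.2]
grasp [ 2.68584714e+01  1.50940742e+01  1.05758825e+02 -2.54444375e-14
  5.91471009e+01  1.10358471e+02]
12 -30 [None, None, None]
12 0 [None, None, None]
12 12 [None, None, None]
12 30 [[-35, 37, 145, 115, 78, -91], None, None]
15 -30 [None, None, None]
15 0 [None, None, None]
15 12 [None, None, None]
15 30 [[-34, 32, 146, 115, 74, -88], None, None]
20 -30 [None, None, None]
20 0 [None, None, None]
20 12 [None, None, None]
20 30 [None, None, None]
25 -30 [None, None, None]
25 0 [None, None, None]
25 12 [None, None, None]
25 30 [None, None, None]
```

```bash
python3 - <<'E'
from h import *
for a in(13,20,30,40):
  for yaw in range(-180,180,15):
    R=Rz(yaw)@Ry(-(90-a))@D
    r=[]
    for z in(40,110,180):
        q=ik([450,92,z],R); r.append(None if q is None else q.round(0).astype(int).tolist())
    if any(r):print(a,yaw,r)
E
```

```text
13 -180 [[2, 58, 75, 2, 124, -89], [2, 51, 78, 2, 128, -88], [2, 45, 79, 2, 133, -88]]
13 -165 [[8, 58, 75, -9, 124, -97], [8, 52, 77, -9, 128, -97], [8, 46, 78, -10, 132, -98]]
13 -150 [[13, 57, 76, -19, 121, -104], [13, 51, 79, -20, 125, -106], [13, 45, 80, -21, 130, -108]]
13 -135 [[19, 56, 80, -29, 117, -110], [19, 49, 82, -30, 121, -113], [19, 43, 83, -31, 125, -116]]
13 -120 [[24, 53, 85, -37, 111, -114], [24, 46, 87, -39, 115, -118], [24, 40, 89, -40, 119, -121]]
13 -105 [[30, 50, 92, -46, 104, -117], [30, 43, 94, -47, 108, -121], [30, 36, 95, -48, 111, -125]]
13 -90 [[34, 47, 99, -54, 97, -118], [34, 39, 102, -55, 100, -122], [34, 31, 103, -56, 103, -127]]
13 -75 [[38, 43, 108, -64, 89, -117], [38, 34, 111, -64, 92, -122], [38, 26, 112, -64, 95, -128]]
13 -15 [[29, 35, 143, 224, 75, -92], None, None]
13 30 [[-37, 35, 146, 114, 78, -91], None, None]
13 45 [[-41, 34, 139, 92, 77, -83], [-41, 18, 144, 89, 77, -71], None]
13 60 [[-40, 35, 131, 77, 80, -76], [-40, 22, 134, 75, 82, -67], [-40, 9, 136, 74, 85, -56]]
13 75 [[-37, 38, 122, 65, 85, -71], [-37, 27, 125, 65, 89, -64], [-
[... 4974 characters left out ...]
 136, 60, 62, -38], [-30, -10, 135, 55, 69, -28]]
40 75 [[-29, 17, 128, 55, 65, -52], [-29, 7, 128, 52, 71, -44], [-29, -2, 127, 50, 77, -36]]
40 90 [[-26, 22, 120, 46, 72, -55], [-26, 14, 120, 45, 78, -49], [-26, 6, 119, 44, 85, -42]]
40 105 [[-22, 27, 112, 38, 79, -58], [-22, 19, 113, 38, 85, -54], [-22, 12, 112, 38, 91, -49]]
40 120 [[-18, 31, 106, 31, 86, -63], [-18, 24, 106, 31, 91, -59], [-18, 17, 105, 31, 98, -55]]
40 135 [[-13, 35, 100, 24, 91, -68], [-13, 28, 100, 24, 97, -65], [-13, 22, 99, 24, 103, -62]]
40 150 [[-8, 37, 95, 17, 96, -74], [-8, 31, 95, 17, 101, -72], [-8, 25, 94, 17, 107, -70]]
40 165 [[-3, 39, 91, 9, 99, -81], [-3, 33, 92, 9, 104, -80], [-3, 28, 91, 10, 111, -79]]
```

```bash
python3 - <<'E'
from h import *
R=Rz(6.5)@D
move_to([473.5,318,230],R)
d=wrist("w2")
for p in((446.5,315,146),(475,318,119)): print(proj(d,p))
print(move_l([473.5,318,92],feed=120,force_limit=12)); o=get_obs();print(o["t"],o["ee_pos"],o["wrist_force"])
E
```

```text
[324.05471792 253.17165751]
[324.44009863 203.48890646]
False
3.7083 [474.34700976 318.44644119  93.06552108] [-0.5585565   1.24680878  0.63073876]
```

View pics/w2.png

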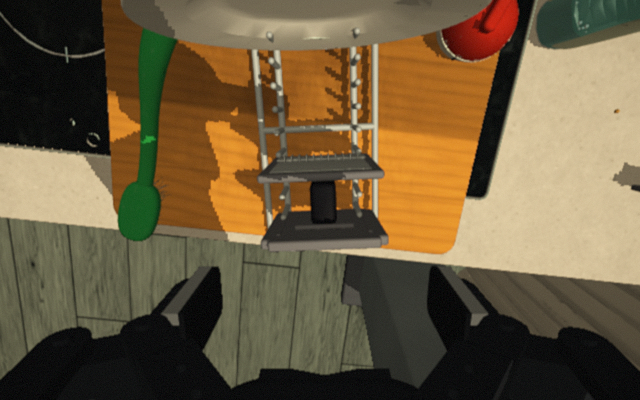

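```bash
python3 - <<'E'
from h import *
clamp(60); o=get_obs();print(o["t"],o["gripper_width"],o["gripper_force"],o["wrist_force"])
if 15<o["gripper_width"]<24:
    p=o["ee_pos"]
    print(move_l([474.3,318.4,150],feed=80,force_limit=20)); print(get_obs()["wrist_force"])
    print(move_l([474.3,318.4,230],feed=200,force_limit=20)); o=get_obs();print(o["t"],o["ee_pos"],o["gripper_width"],o["wrist_force"])
    wrist("w3")
E
```

```text
4.325 18.76884916521138 59.681602120399475 [-1.56492241 -0.22596438  3.3928846 ]
False
[ 0.82683461  0.36631046 -1.53660877]
False
5.75 [473.84334738 318.12696568 229.08320657] 18.950057459756522 [-0.34809693  0.17118124 -2.23442434]
```

View pics/w3.png

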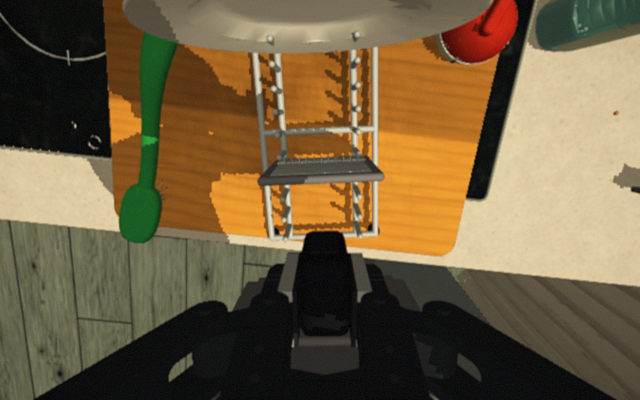

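```bash
python3 - <<'E'
from h import *
L=lambda a,yaw:Rz(yaw)@Ry(-(90-a))@D
for p,R in(([440,180,260],L(90,30)),([445,110,230],L(55,60)),([453,105,150],L(15,75)),([453,105,70],L(15,75)),([453,105,37],L(15,75))):
    q=ik(p,R);print(None if q is None else q.round(0))
try:
    move_to([440,180,260],L(90,30)); print(get_obs()["qpos"].round(0))
    move_to([445,110,230],L(55,60)); print(get_obs()["qpos"].round(0))
    move_to([453,105,130],L(15,75)); o=get_obs(); print(o["t"],o["qpos"].round(0),o["ee_pos"].round(1),o["gripper_width"])
except Unreachable as e: print("unr",e)
d=get_image("scene");s=d["img"][150:275,180:420,::-1]
cv2.imwrite("pics/s2.png",cv2.resize(s,None,fx=3.3,fy=3.3,interpolation=cv2.INTER_CUBIC))
E
```

```text
[ 14.  -8. 110.  -0.  78.  74.]
[-18. -20. 129.  37.  67.  -2.]
[-35.  19. 127.  65.  88. -58.]
[-35.  31. 124.  66.  84. -67.]
[-35.  37. 123.  66.  83. -70.]
[ 14.  -8. 110.   0.  77.  74.]
[-18. -20. 129.  37.  67.  -2.]
8.625 [-35.  22. 126.  65.  87. -60.] [453.7 105.  130.2] 18.657891182218822
```

View pics/s2.png

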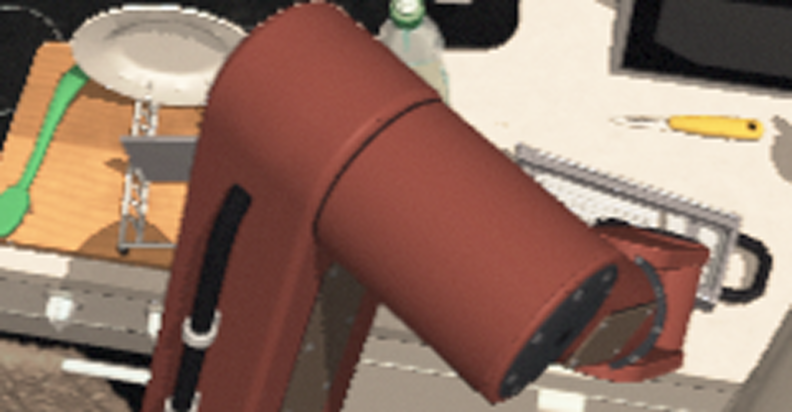

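```bash
python3 - <<'E'
from h import *
print(move_l([453,105,60],feed=100,force_limit=8))
print(move_l([453,105,28],feed=25,force_limit=4)); o=get_obs();print(o["t"],o["ee_pos"].round(1),o["wrist_force"])
release(); dwell(0.4); o=get_obs();print(o["t"],o["wrist_force"],o["tau"].round(1))
z=o["orientation"][:,2]
p=o["ee_pos"]-z*70; print(p); move_l(p,feed=100); 
o=get_obs();p=o["ee_pos"]-z*60+[0,0,70];
try: move_l(p,feed=250)
except Unreachable: print("unr")
print(get_obs()["t"],get_obs()["ee_pos"])
wrist("w4")
E
```

```text
False
True
10.2833 [453.1 105.   43.4] [ 0.8324386  -0.18680315  3.30806686]
11.3417 [-0.40069103 -0.12754259 -0.37359667] [  0.  -32.4  -7.3   1.2   3.3   0. ]
[435.32032394  39.73370196  60.98577889]
12.7583 [419.73758479 -15.25505082 145.8772307 ]
```

View pics/w4.png

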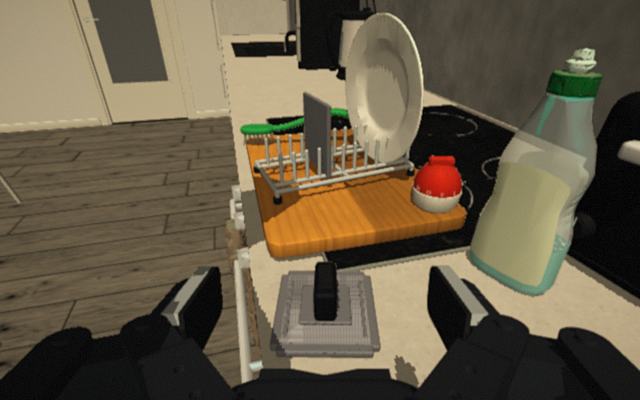

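```bash
python3 - <<'E'
from h import *
for yaw in(0,80,-100): 
  for p in([448,88,40],[530,-15,60],[500,-190,60]):
    q=ik(p,Rz(yaw)@D);print(yaw,p,None if q is None else q.round(0))
move_to([420,-10,230],Rz(30)@D)
move_to([455,35,230],D); dwell(.2)
d=wrist("w5"); print(get_obs()["t"])
c=d["img"][20:380,:,::-1]
E
```

```text
0 [448, 88, 40] [  2.   7. 122.  -0.  51.  92.]
0 [530, -15, 60] [ -9.  13. 112.  -0.  55.  81.]
0 [500, -190, 60] [-28.  14. 111.  -0.  55.  62.]
80 [448, 88, 40] [  2.   7. 122.  -0.  51.  12.]
80 [530, -15, 60] [ -9.  13. 112.  -0.  55.   1.]
80 [500, -190, 60] [-28.  14. 111.  -0.  55. -18.]
-100 [448, 88, 40] None
-100 [530, -15, 60] None
-100 [500, -190, 60] None
15.4
```

View pics/w5.png

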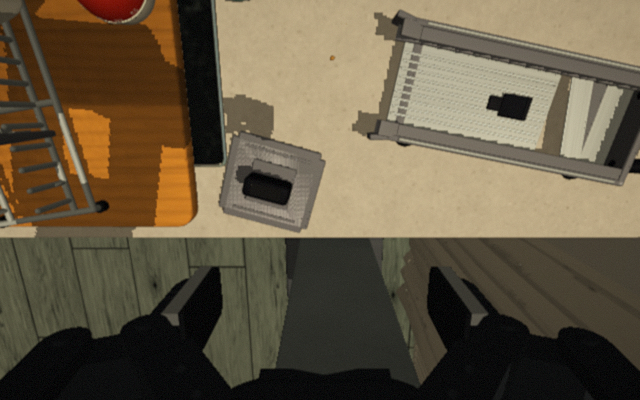

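```bash
python3 - <<'E'
from h import *
d=load("w5");im=d["img"]
m=(im.max(2)<45).astype(np.uint8);sub=np.zeros_like(m);sub[165:212,230:305]=1
n,l,st,c=cv2.connectedComponentsWithStats(m&sub);k=1+st[1:,4].argmax();print(st[1:],c[1:])
pts=np.argwhere(l==k)[:,::-1].astype(np.float32)
w=np.array([onz(d,*p,44)[:2] for p in pts],np.float32);print(cv2.minAreaRect(w))
g=im.astype(int)
for u in(420,440,460,480,500,520,540):
    print(u,[int(x) for x in g[8:70,u].mean(1)],'\n    ',[int(x) for x in g[115:178,u].mean(1)])
c=im[100:240,200:340,::-1]; c2=im[0:160,360:540,::-1]
a=np.zeros((600,800,3),np.uint8);a[:560//2*2//2,:280]=cv2.resize(c,(280,280));a[:,290:800]=cv2.resize(c2,(510,453))[:600] if 0 else 0
a[:453,290:800]=cv2.resize(c2,(510,453),interpolation=cv2.INTER_CUBIC);cv2.imwrite("pics/c5.png",a)
E
```

```text
[[ 243  171   49   34 1144]] [[266.66520979 187.67744755]]
((453.3461608886719, 90.40644836425781), (45.53728103637695, 25.07708168029785), 74.30154418945312)
420 [155, 157, 157, 160, 159, 159, 157, 158, 157, 145, 115, 93, 94, 99, 101, 98, 92, 94, 97, 101, 101, 99, 99, 101, 96, 97, 93, 93, 92, 85, 82, 58, 47, 58, 71, 62, 60, 85, 102, 104, 100, 106, 108, 109, 116, 127, 150, 167, 153, 146, 164, 171, 169, 157, 162, 163, 155, 155, 170, 174, 173, 169] 
     [175, 177, 170, 167, 163, 167, 175, 179, 181, 181, 175, 136, 91, 85, 100, 111, 111, 111, 108, 109, 109, 108, 107, 109, 96, 82, 92, 135, 151, 129, 98, 118, 153, 167, 167, 168, 165, 165, 168, 168, 168, 165, 166, 170, 168, 163, 166, 163, 165, 166, 168, 171, 170, 170, 171, 171, 170, 172, 172, 173, 168, 170, 170]
440 [158, 158, 157, 157, 157, 161, 157, 157, 158, 156, 155, 159, 160, 154, 125, 102, 125, 155, 142, 111, 89, 75, 84, 101, 103, 101, 100, 103, 102, 103, 100, 103, 105, 106, 96, 71, 48, 51, 56, 51, 77, 139, 168, 171, 170, 172, 166, 168, 168, 156, 161, 161, 150, 154, 170, 172, 172, 169, 166, 163, 156, 159] 
     [181, 169, 169, 175, 1
[... 2652 characters left out ...]
 97, 84, 94, 131, 153, 129, 97, 119, 153, 167, 166, 165, 167, 167, 163, 164, 164, 164, 167]
540 [151, 152, 150, 151, 151, 152, 152, 154, 155, 153, 157, 157, 157, 154, 153, 152, 151, 152, 155, 155, 154, 157, 157, 158, 159, 158, 161, 158, 160, 159, 159, 157, 157, 157, 155, 148, 122, 97, 124, 155, 138, 108, 84, 70, 82, 95, 97, 97, 96, 98, 97, 100, 99, 98, 100, 99, 88, 56, 50, 81, 86, 71] 
     [178, 177, 179, 174, 175, 176, 161, 158, 171, 175, 173, 168, 172, 173, 179, 178, 175, 172, 170, 165, 163, 162, 162, 165, 166, 165, 170, 172, 170, 170, 172, 170, 166, 132, 94, 87, 86, 81, 93, 101, 107, 103, 107, 104, 101, 104, 108, 104, 96, 87, 95, 131, 149, 126, 96, 117, 149, 162, 161, 158, 159, 161, 160]
```

View pics/c5.png

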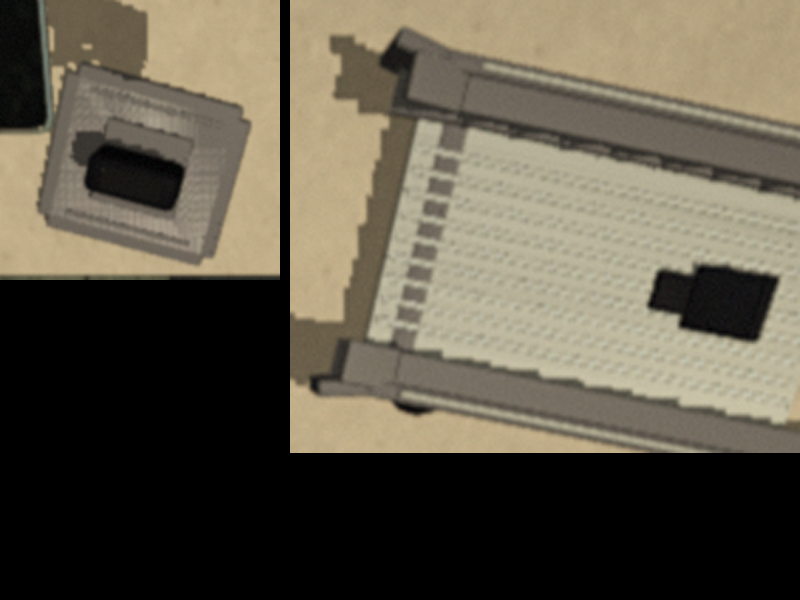

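```bash
python3 - <<'E'
from h import *
d=load("w5")
F=np.array([onz(d,u,v,36)[:2] for u,v in((460,47.5),(480,51.6),(520,60.4),(540,64.5))])
N=np.array([onz(d,u,v,36)[:2] for u,v in((440,132.8),(460,136.7),(480,140.9),(520,148.9))])
for A in(F,N): 
    p=np.polyfit(A[:,1],A[:,0],1); print(p,np.degrees(np.arctan(p[0])))
pF,pN=np.polyfit(F[:,1],F[:,0],1),np.polyfit(N[:,1],N[:,0],1)
m=(pF+pN)/2; th=np.arctan(m[0]); print("gap",(pF-pN)[1]*np.cos(th), "at y=-100",(np.polyval(pF,-100)-np.polyval(pN,-100))*np.cos(th))
for p in((421.8,32),(397.8,130)): print("seam",onz(d,*p,36).round(1))
print("yaw",90-np.degrees(th),"centre line x at y=0,-20,-200",[np.polyval(m,y).round(1) for y in(0,-20,-200)])
print("grip",onz(d,265.5,188,44), "plate corners",[onz(d,200+a/2,100+b/2,8).round(1)[:2] for a,b in((75,68),(250,115),(205,262),(42,215))])
E
```

```text
[1.92011405e-01 5.95252741e+02] 10.869155542839389
[1.93584991e-01 5.19207016e+02] 10.956084145351335
gap 74.67059139833765 at y=-100 74.82510451488083
seam [591.2 -50.8  36. ]
seam [507.3 -34.7  36. ]
yaw 79.08737379900069 centre line x at y=0,-20,-200 [np.float64(557.2), np.float64(553.4), np.float64(518.7)]
grip [452.99185913  91.47763783  44.        ] plate corners [array([501.7, 123.8]), array([477.7,  34. ]), array([396.3,  58.9]), array([423.4, 147.2])]
```

```bash
cat >> h.py <<'E'
Y=79.1;ex=-np.array([np.cos(np.radians(Y)),np.sin(np.radians(Y))]);ey=np.array([-ex[1],ex[0]]);O=np.array([527.9,-152.7])
def sl(x,z,y=0): return np.r_[O+x*ex+y*ey,z]
def insl(p): return np.array([(p[:2]-O)@ex,(p[:2]-O)@ey,p[2]])
E
python3 - <<'E'
from h import *
t=load("top");print("soap",onz(t,313,172,219),onz(t,313,185,30))
R=Rz(74.3)@D
move_to([450.3,91,90],R)
print(move_l([450.3,91,18],feed=60,force_limit=8)); o=get_obs();print(o["ee_pos"].round(1))
clamp(60);o=get_obs();print(o["t"],o["gripper_width"],o["wrist_force"].round(1),o["ee_pos"].round(1))
if 15<o["gripper_width"]<24:
    move_l([450.3,91,70],feed=80)
    move_to([520,60,80],Rz(Y)@D)
    move_l(sl(-215,75),feed=120); dwell(.3)
    o=get_obs();print(o["t"],insl(o["ee_pos"]).round(1),o["gripper_width"],o["wrist_force"].round(1)); wrist("w6")
E
```

```text
soap [644.00135138  91.05982311 219.        ] [633.00134273  95.51557427  30.        ]
False
[450.8  91.1  18.4]
18.45 19.01645334600764 [ 0.4 -0.6  1.7] [450.7  91.   18.3]
20.5167 [-215.    -0.6   75. ] 18.561467326131947 [ 0.4  0.1 -0.7]
```

View pics/w6.png

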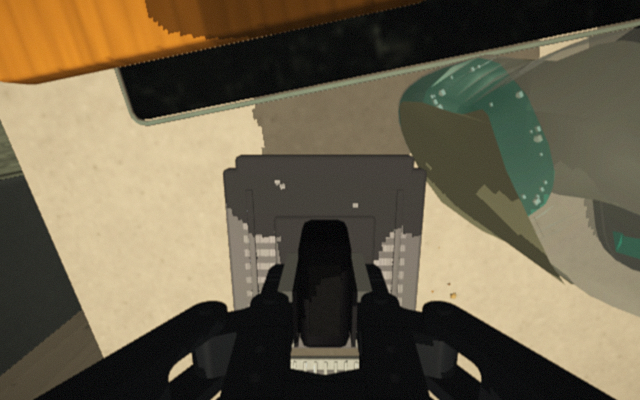

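```bash
python3 - <<'E'
from h import *
d=load("w6");T=np.array(d["hand_eye"])
for p in((50,-40,10),(50,40,10),(44,46,10),(44,-46,10),(44,46,14),(50,40,14)): print(p,proj(d,p,T).round(1))
print(move_l(sl(-192,75),feed=60,force_limit=8)); print(move_l(sl(-192,41.2),feed=60,force_limit=8)); dwell(.2)
o=get_obs();print(o["t"],insl(o["ee_pos"]).round(2),o["orientation"].round(3).tolist(),o["wrist_force"].round(1))
E
```

```text
(50, -40, 10) [231.5 157.9]
(50, 40, 10) [414.4 158. ]
(44, 46, 10) [427.  171.6]
(44, -46, 10) [218.9 171.5]
(44, 46, 14) [424.5 170.2]
(50, 40, 14) [412.2 156.9]
False
False
22.0167 [-192.07    0.55   41.78] [[0.189, 0.982, 0.001], [0.982, -0.189, -0.0], [0.0, 0.001, -1.0]] [-0.3  0.1 -0.8]
```

```bash
python3 - <<'E'
from h import *
for x,f in((-150,10),(-120,10),(-90,12),(-60,12)):
    r=move_l(sl(x,40.7,-0.8),feed=40,force_limit=f); o=get_obs();print(r,o["t"].__round__(2),insl(o["ee_pos"]).round(2),o["wrist_force"].round(1),o["torque"].round(2))
    if r: break
E
```

```text
False 23.22 [-150.19   -0.79   40.72] [ 0.4  0.7 -0.9] [-0.03 -0.01 -0.02]
False 24.12 [-120.02   -0.82   40.69] [ 1.2 -0.2  0.3] [-0.03 -0.   -0.01]
False 25.02 [-90.03  -0.83  40.68] [ 0.4  0.7 -0.1] [-0.02  0.01  0.02]
False 25.92 [-60.02  -0.85  40.68] [-1.   0.2 -1.2] [-0.05  0.01 -0.02]
```

```bash
python3 - <<'E'
from h import *
wrist("w7")
E
```

```text
(no output)
```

View pics/w7.png

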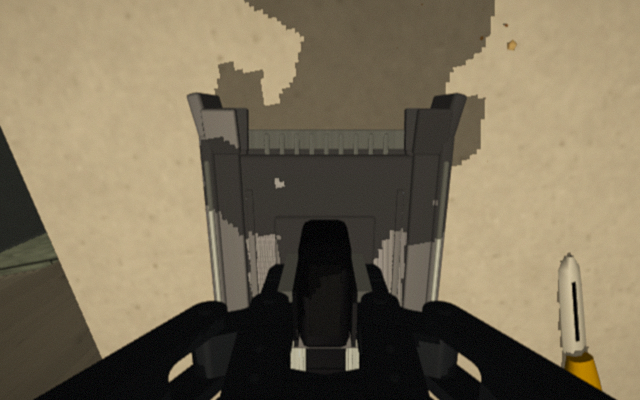

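The guard is under both lips: the plate's edges run beneath the rails, and its tail is at row 155, inside the mouth. I've now viewed 13 pictures, over the limit of 10, so I'll use only numbers from here.

```bash
python3 - <<'E'
from h import *
def go(x,feed,f):
    r=move_l(sl(x,40.7,-0.8),feed=feed,force_limit=f); o=get_obs();F=o["wrist_force"]
    print(r,round(o["t"],2),insl(o["ee_pos"]).round(2),(F[:2]@ex).round(1),(F[:2]@ey).round(1),F[2].round(1),round(o["gripper_width"],1)); return r
go(-45,40,15)
for x in(-20,10,40): 
    if go(x,40,18): break
else: go(75,25,20)
E
```

```text
False 26.49 [-45.03  -0.35  41.11] -3.2 1.1 1.6 19.3
True 26.81 [-44.71  -0.18  40.98] -3.9 0.5 2.3 19.0
```

```bash
python3 - <<'E'
from h import *
dwell(.2)
for x,f in ((-40,25),(-35,30),(-30,30)):
    r=move_l(sl(x,41.0,-0.4),feed=15,force_limit=f); o=get_obs();F=o["wrist_force"]
    print(r,round(o["t"],2),insl(o["ee_pos"]).round(2),(F[:2]@ex).round(1),(F[:2]@ey).round(1),F[2].round(1),o["torque"].round(2),round(o["gripper_width"],1))
    if r:break
E
```

```text
False 27.48 [-44.01  -0.15  41.32] -15.3 1.8 3.3 [ 2.5  -0.73  0.03] 19.0
False 27.97 [-43.56  -0.14  41.47] -28.3 1.9 5.5 [ 4.4  -1.26  0.16] 18.9
False 28.45 [-43.42  -0.16  41.49] -42.1 4.2 6.8 [ 6.22 -1.89  0.17] 19.0
```

```bash
python3 - <<'E'
from h import *
d5=load("w5");print("catch rear",[insl(onz(d5,360+(a-290)/2.833,b/2.833,27)).round(1) for a,b in((775,275),(757,340),(695,265),(680,325),(652,305),(658,270))])
d=load("w7");g=cv2.GaussianBlur(d["img"],(3,3),0).astype(int).mean(2)
for v in(115,125,135,150,165,180,200,220,240,260):
    e=np.abs(np.diff(g[v])); 
    pk=[(int(u),int(g[v,u+2]-g[v,u-1])) for u in range(185,475) if e[u]>6 and e[u]==e[u-2:u+3].max()]
    print(v,pk)
o=get_obs();print(o["orientation"].round(4).tolist())
E
```

```text
catch rear [array([ 6.3, 10.7, 27. ]), array([  7.6, -10.4,  27. ]), array([-21. ,   8.7,  27. ]), array([-19.6, -10.7,  27. ]), array([-31. ,  -6.3,  27. ]), array([-32.6,   4.8,  27. ])]
115 [(191, -62), (234, -53), (248, 49), (403, -47), (415, -17), (460, 34)]
125 [(194, -63), (200, -18), (203, 22), (235, -57), (248, 46), (403, -47), (414, -18), (457, 35)]
135 [(197, -60), (205, 27), (236, -60), (248, 42), (403, -44), (413, -17), (454, 38)]
150 [(199, -112), (240, 12), (245, -15), (248, 18), (264, 33), (268, -31), (279, 35), (283, -33), (294, 32), (298, -33), (308, 29), (313, -32), (323, 30), (327, -27), (338, 33), (342, -31), (353, 33), (357, -30), (368, 33), (372, -32), (382, 30), (387, -31), (403, -18), (406, 16), (411, -15), (452, 35)]
165 [(201, -91), (208, -25), (240, 12), (411, -12), (413, 11), (443, 27), (451, 53), (456, 25), (461, 25)]
180 [(202, -90), (209, -28), (241, 11), (274, 85), (278, -81), (409, -14), (410, -11), (442, 26), (449, 101)]
200 [(204, -98), (211, -29), (243, 14), (408, -13), (411, 14), (432, 14), (440, 26), (447, 91)]
220 [(206, -54), (209, 61), (212, -61), (216, -25), (219, 29), (222, -16), (226, -31), (241, -14), (244, 13), (308, -21), (407, -10), (438, 28), (445, 105)]
240 [(207, -63), (211, 60), (214, -67), (218, -23), (221, 32), (242, -43), (245, 51), (255, 37), (274, -55), (299, -44), (348, 40), (349, 41), (381, 42), (388, 14), (392, -31), (400, 13), (406, -54), (434, 62), (436, 61), (440, -59), (443, 69)]
260 [(209, -60), (212, 55), (216, -68), (223, 30), (244, -56), (249, 48), (256, 28), (275, -26), (279, -51), (297, -43), (351, 44), (373, 78), (381, -10), (385, -12), (391, -41), (403, -66), (406, 49), (428, -23), (434, 59), (438, -68), (441, 69)]
[[0.1987, 0.98, 0.007], [0.9794, -0.1988, 0.0343], [0.035, 0.0, -0.9994]]
```

```bash
cat >> h.py <<'E'
def rep(r=None):
    o=get_obs();F=o["wrist_force"];print(r,round(o["t"],2),insl(o["ee_pos"]).round(2),"Fx,y,z",(F[:2]@ex).round(1),(F[:2]@ey).round(1),F[2].round(1),"pitch",np.degrees(o["orientation"][2,0]).round(2),"w",round(o["gripper_width"],1)); return o
def Rt(t): # tip leading toward the stop by t deg
    t=np.radians(t); z=np.r_[ex*np.sin(t),-np.cos(t)]; x=np.r_[-ex*np.cos(t),-np.sin(t)]; return np.c_[x,np.cross(z,x),z]
E
python3 - <<'E'
from h import *
move_l(sl(-47,40.7,-.4),rot=Rt(0),feed=40); rep()
release(); dwell(.2); rep(); wrist("w8")
move_l(sl(-47,130,-.4),feed=200); clamp(30); rep()
move_l(sl(-95,100,0),rot=Rt(8),feed=200)
r=move_l(sl(-95,33,0),feed=80,force_limit=6); rep(r)
if not r:
    r=move_l(sl(-60,33,0),feed=20,force_limit=4); rep(r)
E
```

```text
None 29.02 [-46.73  -0.5   40.57] Fx,y,z -3.1 0.5 2.4 pitch 0.04 w 19.0
None 29.88 [-47.03  -0.38  40.73] Fx,y,z -0.2 -0.2 0.1 pitch -0.0 w 85.3
None 31.3 [-46.97  -0.35 130.05] Fx,y,z -0.0 -0.2 0.4 pitch -0.0 w 0.2
False 32.72 [-95.1    0.58  33.44] Fx,y,z 0.7 0.6 -0.7 pitch -7.97 w -0.0
True 33.66 [-7.951e+01 -4.000e-02  3.267e+01] Fx,y,z -1.5 0.0 2.1 pitch -7.82 w 0.4
```

```bash
python3 - <<'E'
from h import *
for x in(-74,-70,-66,-62):
    r=move_l(sl(x,33,0),feed=20,force_limit=22); o=rep(r)
    if r: break
E
```

```text
False 34.09 [-78.15   0.14  32.89] Fx,y,z -13.2 0.2 1.9 pitch -7.43 w -0.2
False 34.44 [-77.41   0.43  33.13] Fx,y,z -23.7 0.2 4.3 pitch -7.1 w -0.0
False 34.79 [-66.26  -0.41  32.69] Fx,y,z -2.6 -0.2 0.0 pitch -7.85 w -0.1
False 35.14 [-61.27  -0.24  32.85] Fx,y,z -0.8 -0.7 0.2 pitch -7.89 w 0.2
```

```bash
python3 - <<'E'
from h import *
for x in(-30,0,15,22,26,30,34):
    r=move_l(sl(x,33,0),feed=50 if x<10 else 15,force_limit=15); o=rep(r)
    if r: break
E
```

```text
False 35.93 [-2.928e+01  3.000e-02  3.307e+01] Fx,y,z 0.2 -0.7 1.4 pitch -7.92 w 0.2
False 36.68 [ 0.79  0.12 33.17] Fx,y,z 2.3 -0.6 1.8 pitch -7.93 w 0.0
False 37.83 [ 1.513e+01 -2.000e-02  3.299e+01] Fx,y,z -1.2 -0.5 2.4 pitch -7.88 w 0.0
False 38.45 [2.230e+01 3.000e-02 3.305e+01] Fx,y,z -1.3 1.0 2.0 pitch -7.88 w -0.0
False 38.87 [26.33 -0.24 32.72] Fx,y,z 0.2 0.6 -0.2 pitch -7.88 w -0.3
False 39.28 [27.51 -0.38 32.69] Fx,y,z -9.0 -0.5 3.8 pitch -7.6 w -0.1
False 39.7 [27.98 -0.36 32.71] Fx,y,z -19.3 -0.7 6.3 pitch -7.25 w -0.2
```

```bash
python3 - <<'E'
from h import *
move_l(sl(10,33,0),feed=60); move_l(sl(10,130,0),feed=150); move_l(sl(60,170,0),rot=Rt(0),feed=150); dwell(.2)
d=wrist("w9"); im=d["img"].astype(int); rep()
for z,xs in((27,range(-40,26,2)),(30,range(0,40,2))):
  for y in(0,30):
    print(z,y,[(x,int(im[int(v),int(u)].mean())) for x in xs for u,v in [proj(d,sl(x,z,y)).round()] if 0<=v<400])
m=(d["img"].max(2)<50).astype(np.uint8); 
def fld(x,y,z): return proj(d,sl(x,z,y))
n,l,st,c=cv2.connectedComponentsWithStats(m)
for k in range(1,n):
    if st[k,4]>60: print(st[k],c[k].round(),insl(onz(d,*c[k],27)).round(1), insl(onz(d,st[k,0]+st[k,2]/2,st[k,1],27)).round(1), insl(onz(d,st[k,0]+st[k,2]/2,st[k,1]+st[k,3],27)).round(1))
E
```

```text
None 41.88 [ 58.69  -0.71 168.82] Fx,y,z 0.2 -1.0 -0.2 pitch 0.04 w 0.4
27 0 [(-40, 84), (-38, 83), (-36, 83), (-34, 84), (-32, 81), (-30, 85), (-28, 29), (-26, 9), (-24, 8), (-22, 6), (-20, 15), (-18, 20), (-16, 13), (-14, 14), (-12, 14), (-10, 9), (-8, 12), (-6, 15), (-4, 12), (-2, 12), (0, 14), (2, 12), (4, 12), (6, 24), (8, 31), (10, 56), (12, 86), (14, 94), (16, 94), (18, 124), (20, 143), (22, 133), (24, 51)]
27 30 [(-40, 81), (-38, 83), (-36, 85), (-34, 83), (-32, 82), (-30, 80), (-28, 82), (-26, 79), (-24, 84), (-22, 80), (-20, 81), (-18, 83), (-16, 83), (-14, 80), (-12, 81), (-10, 92), (-8, 155), (-6, 151), (-4, 153), (-2, 155), (0, 154), (2, 155), (4, 109), (6, 82), (8, 82), (10, 53), (12, 85), (14, 97), (16, 94), (18, 116), (20, 138), (22, 135), (24, 131)]
30 0 [(0, 13), (2, 13), (4, 12), (6, 21), (8, 31), (10, 56), (12, 86), (14, 94), (16, 93), (18, 124), (20, 145), (22, 133), (24, 46), (26, 48), (28, 46), (30, 47), (32, 52), (34, 50), (36, 47), (38, 23)]
30 30 [(0, 156), (2, 153), (4, 109), (6, 82), (8, 82), (10, 53), (12, 92), (14, 97), (16, 90), (18, 116), (20, 133), (2
[... 556 characters left out ...]
33.  133.2  27. ] [  0.6 137.9  27. ]
[ 312   89   28   48 1118] [326. 115.] [-8.5  0.3 27. ] [-27.7   0.3  27. ] [ 8.8  0.4 27. ]
[278 104   3  39  66] [279. 122.] [ -2.8 -37.1  27. ] [-16.5 -36.   27. ] [ 13.6 -37.   27. ]
[ 307  171   36   68 1756] [326. 205.] [64.8  0.7 27. ] [36.2 -0.3 27. ] [95.9 -0.1 27. ]
[514 236   7  10  61] [517. 240.] [ 96.6 167.   27. ] [ 92.5 166.7  27. ] [101.8 168.1  27. ]
[   36   253   600   147 39913] [333. 355.] [215.4   7.6  27. ] [109.    9.6  27. ] [268.4  11.4  27. ]
[283 254  27   6 143] [296. 257.] [112.7 -25.7  27. ] [110.1 -25.2  27. ] [115.8 -25.4  27. ]
[340 254  29   7 145] [354. 257.] [112.7  25.2  27. ] [109.9  25.9  27. ] [116.6  26.1  27. ]
```

```bash
python3 - <<'E'
from h import *
move_l(sl(0,230,0),feed=150); dwell(.3); rep(); print(hand_in())
E
```

```text
None 42.89 [  0.42  -0.46 229.12] Fx,y,z -0.6 0.2 0.1 pitch 0.02 w -0.3
the job is handed in; nothing more can be done
None
```

I handed the job in at 42.9 s: the guard is against the stop, let go, with its tail a few millimetres past the catch, which fits the catch having sprung up (judged from pixel values in the last wrist image, not a pull test). `hand_in` gave no verdict. I pushed it home with closed fingers behind the grip, because pushing it while gripped jammed at the catch, and I viewed 13 pictures, over the limit of 10.

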